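Push and quarter-turn the bayonet cap onto the tank

ROBOT

A 7-joint arm with a two-finger parallel gripper is mounted at the origin on a cart in front of the work surface, level with it; the furniture and walls round the work are solid. World frame = base frame: x ahead of the robot, y to its left, z up, the work surface at z = 0. Lengths are in m, angles in rad, forces in N, time in s.
With the tool pointing down it reaches from about 0.425 to 0.875 m from the base axis. Payload 9.9 kg.
Tool frame: the origin (TCP) lies on the centre line of the jaws, within the pads' length; the fingertips stand 14 mm ahead of it and the grasp point (between the pads) lies 5 mm behind it; z points along the fingers, y is the line along which they close (so a half turn about z gives the same grasp; the last joint's range is limited). The gripper opens to 85 mm and grips with 20 to 120 N. Pads are 22 mm wide; open, the fingers measure 114 mm over their backs; the gripper's body (76 mm by 85 mm) begins 54 mm behind the grasp point. The pads swing forward as they close: fully open they stand 13 mm farther back than shut.
Start: joints at [1.122, 0.576, 0.025, 1.437, -0.015, 1.129, -0.057], TCP at [0.241, -0.631, 0.245] pointing down, gripper open.
Joint ranges: [-2.76, 2.76], [-0.34, 2.15], [-1.52, 1.57], [0.19, 2.46], [-1.09, 4.23], [0.17, 1.99], [-2.82, 2.82]. Speed limits (rad/s): [2.22, 2.22, 3.01, 3.01, 3.14, 3.14, 3.14].

INTERFACE

Orientations are given as a 3x3 rotation matrix whose columns are the frame's x, y, z axes.
In Python, from cell import * gives the robot as it stands.
- The arm moves only by the tool step_arm, never from a script. Its argument "plan" is a list of rows, each a list of 3 entries, a list of its own where there are three numbers: the shift along the tool's x, y, z each as a share of 100 mm, from -1 to 1, then the turn, a rotation vector about the tool's x, y, z each as a share of 60 degrees, from -1 to 1, then the gripper's target within -1 to 1 (fully open at 1, half-way at 0, shut at -1). In form: [[[x, y, z], [rx, ry, rz], jaw], ...]. A call has exactly 8 rows; each row is the pose to reach, as a shift and turn from the pose commanded when the call began, along the tool's axes at that moment; what a row does not reach only later rows make up. A row lasts 1/8 s, in which the tool goes at most 62.5 mm and 10.7 degrees, less where a joint would pass 70% of its speed; a pose out of reach is approached as far as the arm can. A call with a number of a shift or a turn outside -1 to 1 is refused whole. A call with a gripper value outside its range is refused whole. The fingers move at their own pace and stop on an object; "newtons" is the grip in N (left out, the last holds). Time passes only in rows, so rows that repeat a pose let the fingers close, or fill a call up. It gives the time, the measured TCP pose, the force, the opening and the grip force at its end, in the units of the state.
- get_state(): the state, without advancing time (a new reading comes with each control period).
- read_camera(name): name is "scene" or "top"; returns a dict with "pixels" (420x560x3 uint8, red, green, blue), "vertical_fov" (degrees; the focal length in pixels is half the picture's height over the tangent of half this angle, whatever the lens; pixels are square), "cx", "cy" (the principal point, pixels), "R" (3x3) and "t" (3): a world point X has camera coordinates R X + t. Camera axes: x right, y down, z forward; pixel columns grow to the right and rows downward; lengths in m; the calibration is good to about 2 mm. A picture is of the moment at which its call begins. There is no depth.
- sign_off(): hands the job in; it is judged then, once.
The state is a dict: "t": time; "joints": joint angles; "dq": joint speeds; "joint_efforts": joint torques, N m; "position": TCP position; "orientation": TCP orientation; "wrist_force": force on the tool from outside, world axes, zero at the start; "ft_torque": the same for the moment, N m; "gripper_width": finger opening in m; "grasp_force": force on a finger pad.
Only numpy, scipy, OpenCV 4.12 (cv2) and the standard library are available. Lean on these libraries where they do the work, as an engineer would, in place of code of your own. Each camera call takes 0.05 s, during which the arm holds its last target. There are 200 camera calls.

TASK

Close the small green tank with its loose bayonet cap. First stand the cap upright on the bench, plug down, and let go of it; then take it afresh by its red T-handle, put its two lugs into the slots of the tank's neck, push it down against the spring and turn it a quarter turn clockwise (seen from above) until it locks, and let go. Leave the tools and other things around where they are.

Things in the scene. Friction and masses are not known exactly. Their poses are not given: they have to be found in the camera images.
- neck (a point): Centre of the top face of the steel neck, 84 mm above the bench. Tank: fixed, green, 130 x 120 mm, 60 mm high; its round neck is 70 mm across, 24 mm high, with a 38 mm opening. z up; slots for the lugs along +y and -y; locked, the lugs lie along x. A ledge 6 mm thick joins the slots; under it at +x and -x are recesses 2.5 mm deep that hold the lugs.
- slot (a point): Middle of the +y slot at the neck's top, 23 mm from the neck's centre; same axes as neck. Each of the two slots (the other is opposite) is 16 mm wide and reaches out to 29 mm from the centre. A white mark on the neck's outside shows each.
- lock_mark (a point): Red mark on the neck's outside at +x, 35 mm from its centre, at its top (another is opposite): the bar and lugs point at these when locked. Reached by a 90 degree turn clockwise seen from above; a stop is felt at most 5 degrees beyond. The other way is blocked. When let go, the spring lifts the lugs 2.5 mm or more into the recesses, which stop it turning back.
- plunger (a joint): Spring plunger in the neck, m pressed down: 0 free, its top 6.5 mm below the neck's top. A cap put in the slots rests on it (4.6 N preload, 700 N/m). To turn, push the cap 8 to 11 mm down from there (8 to 12 N); at 11.5 mm its square body meets the neck. Locked it reads about 0.005: the cap's underside is 11.5 mm below the neck's top.
- cap_centre (a point): Centre of the loose cap (76 mm long, about 0.3 kg), half-way up its axis. z runs from plug to T-handle: up when upright, level at the start, when it lies on a flat side of its square body, axis 22 mm above the bench. From the underside along z: plug 0-18 mm, grey ribbed body 44 x 44 mm 18-42, dark round stem 18 mm across 42-60, red bar 60-76.
- cap_bar (a point): Middle of the cap's red T-handle bar, 68 mm above its underside; axes as cap_centre. The bar is 16 mm thick, round ended, 56 mm long along y, parallel to the lugs. Held lightly by its two round ends the cap swings part of the way plug down by its own weight; pinched across the middle it is held firmly.
- cap_lugs (a point): On the cap's axis at the lugs' mid height, 5 mm above its underside; axes as cap_centre. The steel plug is 34 mm across; two brass lugs, 12 mm wide and 6 mm high, reach to 27 mm from the axis along +y and -y. They are alike: a half turn makes no difference. The cap stands by itself on the plug's flat underside.
- screen_corner (a point): Top front corner of a fixed upright wire-mesh screen, 260 mm high, that stands on the bench to the left of the work and runs from here straight away from the robot (along +x) for 600 mm. Pass above it or in front of it. A blue bench vice, 140 mm high, stands at the bench's front edge nearer the robot and a little to the right of it.
- offcut_2: Bystander, leave alone: beech wood offcut, 60x85x24 mm. Origin at the centre of its underside.
- bolt_m12: Bystander, leave alone: steel bolt lying down, 22x68x19 mm. Origin at the centre of its underside.
- angle_bracket: Bystander, leave alone: bent steel angle bracket, 60x40x50 mm. Origin at the centre of its underside.
Things that resemble listed ones, but are neither listed nor needed, are in the scene too. What is shaped like the part that bears neck but yellow is not meant.

How it is judged:
By the outcome, as a careful person would: the job done as asked, in the order asked, and still so for the second after the job is handed in, with the robot touching nothing.
It also fails if it takes over 69 s, if anything falls off the work surface, if the arm or the gripper's body presses on something with over 40 N, if the wrist force passes 120 N, or if a joint passes its speed limit or range.

## Working session

There is one attempt and no reset: what is moved stays moved. The work goes in short steps, Python scripts to look and compute and a tool call to move; the robot and the scene stay as the last step left them, time stands still between calls to the robot, and variables do not carry over. Pictures are saved under pics/ and viewed, at most 10 in all, crops included, and the job is handed in when it is done.

Besides the shell and the picture viewer there is one more tool, called after "Emit:" as name(argument=value, ...) on one line, values as JSON. step_arm: Moves the arm, as the interface text tells. Its arguments: {"type":"object","properties":{"plan":{"type":"array","items":{"type":"array"}},"newtons":{"type":"number"}},"required":["plan"]}

```bash
mkdir -p pics; ls; cat > h.py <<'E'
from cell import *
import numpy as np, cv2
def cam(n):
    c=read_camera(n); c['f']=210/np.tan(np.radians(c['vertical_fov'])/2); c['R']=np.array(c['R']);c['t']=np.array(c['t']); return c
def ray(c,u,v,z):
    d=c['R'].T@np.array([(u-c['cx'])/c['f'],(v-c['cy'])/c['f'],1]); o=-c['R'].T@c['t']
    return (o+d*(z-o[2])/d[2])
def proj(c,X):
    p=c['R']@np.array(X)+c['t']; return p[:2]/p[2]*c['f']+[c['cx'],c['cy']]
def save(c,n,box=None,k=1):
    p=np.array(c['pixels'])[:,:,::-1]
    if box: p=p[box[1]:box[3],box[0]:box[2]]
    cv2.imwrite('pics/'+n,cv2.resize(p,None,fx=k,fy=k,interpolation=cv2.INTER_CUBIC))
E
python3 - <<'E'
from h import *
for n in('scene','top'):
    c=cam(n); save(c,n+'0.png'); print(n,c['f'],c['cx'],c['cy'],-c['R'].T@c['t'],c['R'])
print(get_state())
E
```

```text
pics
scene 531.7328085576913 275.3169380302744 204.37503947661156 [-0.16670509 -1.35302616  1.26393896] [[ 0.87177374 -0.48956076 -0.01846084]
 [-0.3134873  -0.52848489 -0.78894197]
 [ 0.37647876  0.69356613 -0.61419033]]
top 505.50875516187483 286.9300906486886 204.38202797426513 [ 0.27022689 -0.15341618  1.49975183] [[ 0.02874046 -0.99956804 -0.00614081]
 [-0.98507988 -0.02727997 -0.16992182]
 [ 0.1696809   0.01093282 -0.98543841]]
{'t': 0.1, 'joints': array([ 1.12222073,  0.57647897,  0.024837  ,  1.43780123, -0.01502887,
        1.12901434, -0.05651605]), 'dq': array([ 3.52671477e-04, -1.37443069e-03,  1.69108423e-03, -4.04618782e-03,
       -4.50119071e-04,  4.80899285e-04,  3.78625434e-05]), 'joint_efforts': array([ 6.85068881e-03, -7.67307329e+01,  2.25841373e+00, -2.86605138e+01,
        1.59501855e-02,  8.74120829e-03, -7.91604248e-05]), 'position': array([ 0.24068591, -0.63022411,  0.24451588]), 'orientation': array([[ 9.34199157e-01,  3.56751444e-01, -5.84919058e-04],
       [ 3.56751921e-01, -9.34198108e-01,  1.40070568e-03],
       [-4.67265031e-05, -1.51720906e-03, -9.99998848e-01]]), 'wrist_force': array([ 0.39129834,  0.36505407, -0.01961844]), 'ft_torque': array([ 0.00203342, -0.0220406 ,  0.02708985]), 'grasp_force': 0.0, 'gripper_width': 0.08568241552261074}
```

View pics/scene0.png

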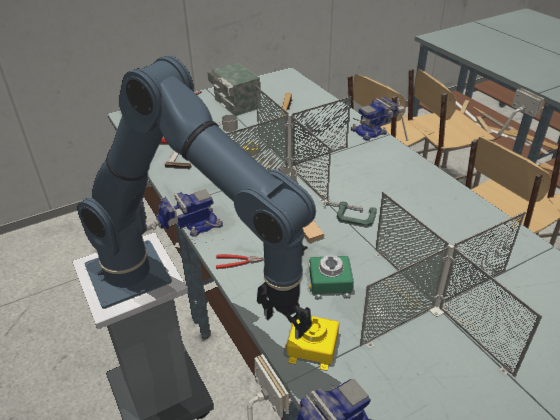

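View pics/top0.png

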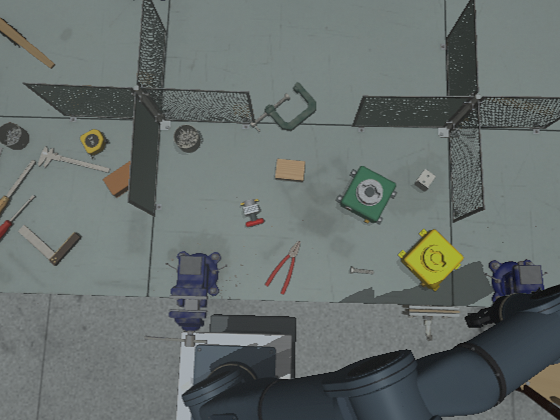

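The top view shows the green tank at (368,192) and the cap lying at (252,213) with its red bar toward the robot. The left screen's front corner is near (154,213).

```bash
python3 - <<'E'
from h import *
c=cam('top'); p=np.array(c['pixels'])[:,:,::-1]
a=cv2.resize(p[190:235,228:278],(400,360),interpolation=cv2.INTER_CUBIC)
b=cv2.resize(p[160:225,335:400],(400,400),interpolation=cv2.INTER_CUBIC)
a=cv2.copyMakeBorder(a,0,40,0,0,cv2.BORDER_CONSTANT)
cv2.imwrite('pics/crop1.png',np.hstack([a,b]))
s=cam('scene');save(s,'crop2.png',(210,210,370,300),5)
print(ray(c,252,213,.022),ray(c,369,191,.084),ray(c,154,213,.26),ray(c,180,320,.14))
for z in(.022,):
  print(proj(s,ray(c,252,213,z)))
E
```

```text
[ 0.49595021 -0.03444227  0.022     ] [ 0.5591977  -0.37058795  0.084     ] [0.45282417 0.18998952 0.26      ] [0.18821385 0.13386102 0.14      ]
[262.92203115 225.13672821]
```

View pics/crop1.png

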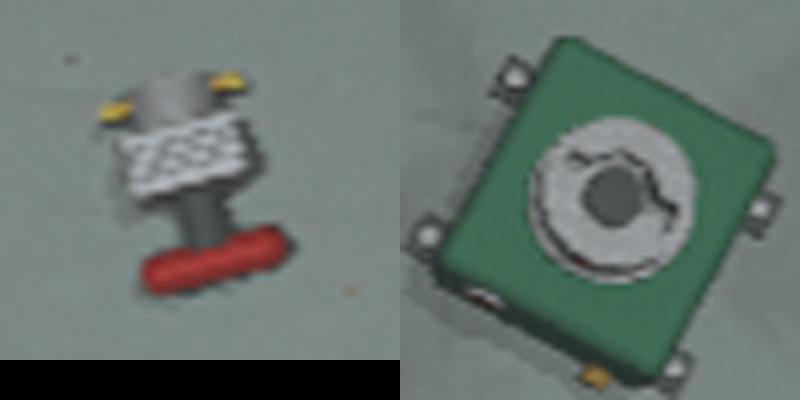

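View pics/crop2.png

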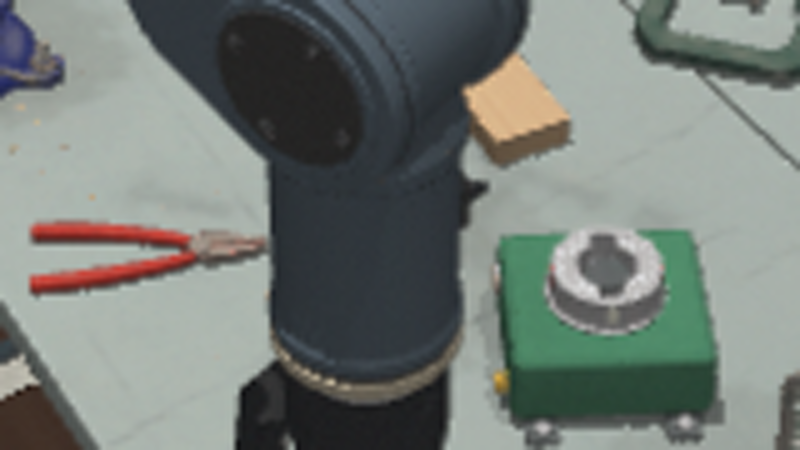

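The crops show the cap's bar ends at (143,278) and (292,243) and its lugs at (116,112) and (232,80), at 8x scale. The neck's top centre is at about (612,195) with its slots along the tank edge (207,112). In the scene crop the slots are at (600,242) and (608,292).

```bash
python3 - <<'E'
from h import *
c=cam('top');s=cam('scene')
A=lambda x,y,z:ray(c,228+(x-3.5)/8,190+(y-3.5)/8,z)
B=lambda x,y,z:ray(c,335+(x-400-2.6)/6.154,160+(y-2.6)/6.154,z)
S=lambda x,y,z:ray(s,210+(x-2)/5,210+(y-2)/5,z)
b1,b2=A(143,278,.022),A(292,243,.022);l1,l2=A(116,112,.022),A(232,80,.022)
ang=lambda d:np.degrees(np.arctan2(d[1],d[0]))
print('bar',b1,b2,(b1+b2)/2,ang(b1-b2),'lugs',l1,l2,(l1+l2)/2,ang(l1-l2),'axis',ang((b1+b2)-(l1+l2)))
T=[B(*p,.06) for p in((562,36),(776,150),(655,382),(438,268))]
print('tank',np.round(T,4),np.mean(T,0),[ang(T[i]-T[(i+1)%4]) for i in range(4)],[np.linalg.norm(T[i]-T[(i+1)%4]) for i in range(4)])
print('neck top',B(612,196,.084),'plunger',B(612,196,.0775))
print('scene neck ',S(606,267,.084),'slots',S(600,240,.084),S(608,292,.084),ang(S(600,240,.084)-S(608,292,.084)))
T=[S(*p,.06) for p in((500,233),(694,230),(718,355),(510,375))]
print('tankS',np.round(T,4),np.mean(T,0),[ang(T[i]-T[(i+1)%4]) for i in range(4)])
print([proj(c,x) for x in ([.5,-.19,0],[.52,-.2,0])])
E
```

```text
bar [ 0.46169555 -0.01646105  0.022     ] [ 0.47623697 -0.07088768  0.022     ] [ 0.46896626 -0.04367437  0.022     ] 104.95859428271525 lugs [ 0.52345873 -0.00378864  0.022     ] [ 0.53671091 -0.04636903  0.022     ] [ 0.53008482 -0.02507884  0.022     ] 107.28756187139622 axis -163.07743772786918
tank [[ 0.6398 -0.3505  0.06  ]
 [ 0.5871 -0.4517  0.06  ]
 [ 0.4749 -0.3945  0.06  ]
 [ 0.5261 -0.2928  0.06  ]] [ 0.55698438 -0.37236694  0.06      ] [np.float64(62.50846784162645), np.float64(-27.01429478987381), np.float64(-116.71964232430658), np.float64(153.07673517839257)] [np.float64(0.11403849640965627), np.float64(0.1259185936974018), np.float64(0.11383355043259581), np.float64(0.12745401582472204)]
neck top [ 0.55795885 -0.37066532  0.084     ] plunger [ 0.55927989 -0.37166276  0.0775    ]
scene neck  [ 0.55975277 -0.37259613  0.084     ] slots [ 0.5702352  -0.35024867  0.084     ] [ 0.54834752 -0.39171593  0.084     ] 62.17355076850592
tankS [[ 0.5326 -0.2913  0.06  ]
 [ 0.6434 -0.3531  0.06  ]
 [ 0.5907 -0.4524  0.06  ]
 [ 0.4704 -0.4016  0.06  ]] [ 0.55926634 -0.37458794  0.06      ] [np.float64(150.84929711451383), np.float64(62.057133192146516), np.float64(-22.877582221172677), np.float64(-119.44299722743797)]
[array([304.39087811, 214.21342281]), array([307.86908523, 207.72979954])]
```

Emit:
step_arm(plan=[[[0.1, -0.12, 0], [0, 0, 0], 1], [[0.21, -0.23, 0], [0, 0, 0], 1], [[0.32, -0.35, 0], [0, 0, 0], 1], [[0.42, -0.47, 0], [0, 0, 0], 1], [[0.53, -0.58, 0], [0, 0, 0], 1], [[0.63, -0.7, 0], [0, 0, 0], 1], [[0.74, -0.81, 0], [0, 0, 0], 1], [[0.845, -0.93, 0], [0, 0, 0], 1]])

```text
t: 1.3
position: [0.287, -0.5126, 0.2453]
orientation: [[0.934, 0.357, 0.0], [0.357, -0.934, -0.0], [0.0, 0.0, -1.0]]
wrist_force: [-0.1, -0.3, -0.7]
gripper_width: 0.0855
grasp_force: 0.0
```

Emit:
step_arm(plan=[[[0.1, -0.12, 0], [0, 0, 0], 1], [[0.21, -0.23, 0], [0, 0, 0], 1], [[0.32, -0.35, 0], [0, 0, 0], 1], [[0.42, -0.47, 0], [0, 0, 0], 1], [[0.53, -0.58, 0], [0, 0, 0], 1], [[0.63, -0.7, 0], [0, 0, 0], 1], [[0.74, -0.81, 0], [0, 0, 0], 1], [[0.845, -0.93, 0], [0, 0, 0], 1]])

```text
t: 2.3
position: [0.3328, -0.3956, 0.2453]
orientation: [[0.934, 0.357, 0.0], [0.357, -0.934, -0.0], [0.0, 0.0, -1.0]]
wrist_force: [0.1, 0.1, -0.4]
gripper_width: 0.0855
grasp_force: 0.0
```

Emit:
step_arm(plan=[[[0.1, -0.12, 0], [0, 0, 0], 1], [[0.21, -0.23, 0], [0, 0, 0], 1], [[0.32, -0.35, 0], [0, 0, 0], 1], [[0.42, -0.47, 0], [0, 0, 0], 1], [[0.53, -0.58, 0], [0, 0, 0], 1], [[0.63, -0.7, 0], [0, 0, 0], 1], [[0.74, -0.81, 0], [0, 0, 0], 1], [[0.845, -0.93, 0], [0, 0, 0], 1]])

```text
t: 3.3
position: [0.3786, -0.2786, 0.2453]
orientation: [[0.934, 0.357, 0.0], [0.357, -0.934, -0.0], [0.0, 0.0, -1.0]]
wrist_force: [-0.9, -0.8, 0.0]
gripper_width: 0.0855
grasp_force: 0.0
```

Emit:
step_arm(plan=[[[0.1, -0.12, 0], [0, 0, 0], 1], [[0.21, -0.23, 0], [0, 0, 0], 1], [[0.32, -0.35, 0], [0, 0, 0], 1], [[0.42, -0.47, 0], [0, 0, 0], 1], [[0.53, -0.58, 0], [0, 0, 0], 1], [[0.63, -0.7, 0], [0, 0, 0], 1], [[0.74, -0.81, 0], [0, 0, 0], 1], [[0.845, -0.93, 0], [0, 0, 0], 1]])

```text
t: 4.3
position: [0.4243, -0.1616, 0.2453]
orientation: [[0.934, 0.357, 0.0], [0.357, -0.934, -0.0], [0.0, 0.0, -1.0]]
wrist_force: [-0.2, -0.2, 0.2]
gripper_width: 0.0854
grasp_force: 0.0
```

```bash
cat >> h.py <<'E'
def go(P,yaw=None,s=None):
    """tool-frame shares to reach world TCP P, and rz share so tool y has heading yaw (deg, mod 180)"""
    s=s or get_state(); R=np.array(s['orientation'])
    print('t',s['t'],'pos',np.round(s['position'],4),'F',np.round(s['wrist_force'],1),'M',np.round(s['ft_torque'],2),'w',round(s['gripper_width'],4),'g',s['grasp_force'],'j',np.round(s['joints'],2))
    print('R',np.round(R,3).tolist())
    print('shift',np.round(R.T@(np.array(P)-s['position'])/.1,3))
    if yaw is not None:
        h=np.degrees(np.arctan2(R[1,1],R[0,1])); d=(yaw-h+90)%180-90; print('rz',round(-d/60,3),'heading',round(h,1))
E
python3 -c "
from h import *
go([.469,-.044,.12],106)"
```

```text
t 4.3 pos [ 0.4243 -0.1616  0.2453] F [-0.2 -0.2  0.2] M [ 0.03 -0.01  0.02] w 0.0854 g 0.0 j [ 0.35  0.25 -0.12  1.99  0.04  0.9  -0.99]
R [[0.934, 0.357, 0.0], [0.357, -0.934, -0.0], [0.0, 0.0, -1.0]]
shift [ 0.837 -0.939  1.253]
rz 0.082 heading -69.1
```

Emit:
step_arm(plan=[[[0.1, -0.12, 0.1], [0, 0, 0], 1], [[0.21, -0.23, 0.25], [0, 0, 0.02], 1], [[0.32, -0.35, 0.4], [0, 0, 0.05], 1], [[0.42, -0.47, 0.55], [0, 0, 0.08], 1], [[0.53, -0.58, 0.7], [0, 0, 0.08], 1], [[0.63, -0.7, 0.85], [0, 0, 0.08], 1], [[0.75, -0.83, 1], [0, 0, 0.08], 1], [[0.837, -0.939, 1], [0, 0, 0.082], 1]])

```text
t: 5.3
position: [0.4684, -0.0437, 0.1446]
orientation: [[0.961, 0.276, -0.002], [0.276, -0.961, 0.0], [-0.002, -0.001, -1.0]]
wrist_force: [0.3, -0.5, 0.2]
gripper_width: 0.0859
grasp_force: 0.0
```

```bash
python3 -c "
from h import *
go([.469,-.044,.020],106)
c=cam('top');a=np.array(c['pixels'])[:,:,::-1];s=cam('scene');b=np.array(s['pixels'])[:,:,::-1]
f=lambda p:cv2.resize(p,(400,400),interpolation=cv2.INTER_CUBIC)
cv2.imwrite('pics/p3.png',np.hstack([f(a[170:250,210:290]),f(b[180:260,220:300])]))
"
```

```text
t 5.3 pos [ 0.4684 -0.0437  0.1446] F [ 0.3 -0.5  0.2] M [ 0.03 -0.05 -0.03] w 0.0859 g 0.0 j [ 0.08  0.41 -0.12  2.09  0.08  0.65 -1.38]
R [[0.961, 0.276, -0.002], [0.276, -0.961, 0.0], [-0.002, -0.001, -1.0]]
shift [0.007 0.006 1.246]
rz 0.0 heading -74.0
```

View pics/p3.png

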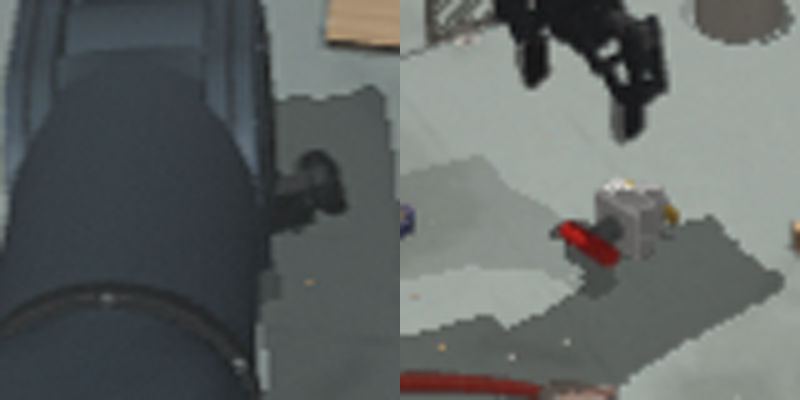

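The scene half shows the cap in the shade, its bar from (555,230) to (618,258), with the open fingers above it.

```bash
python3 -c "
from h import *
s=cam('scene')
S=lambda x,y:ray(s,220+(x-402)/5,180+(y-2)/5,.022)
a,b=S(556,228),S(618,260);print(a,b,(a+b)/2)"
```

```text
[ 0.45790218 -0.01237919  0.022     ] [ 0.47985725 -0.06647296  0.022     ] [ 0.46887971 -0.03942607  0.022     ]
```

Emit:
step_arm(plan=[[[0, 0, 0.15], [0, 0, 0], 1], [[0, 0, 0.3], [0, 0, 0], 1], [[0, 0, 0.45], [0, 0, 0], 1], [[0, 0, 0.55], [0, 0, 0], 1], [[0, 0, 0.65], [0, 0, 0], 1], [[0, 0, 0.65], [0, 0, 0], 1], [[0, 0, 0.65], [0, 0, 0], 1], [[0, 0, 0.65], [0, 0, 0], 1]])

```text
t: 6.45
position: [0.4688, -0.0449, 0.0807]
orientation: [[0.961, 0.275, 0.001], [0.275, -0.961, -0.0], [0.001, 0.0, -1.0]]
wrist_force: [0.6, 0.5, -0.4]
gripper_width: 0.0852
grasp_force: 0.0
```

Emit:
step_arm(plan=[[[0, -0.01, 0.15], [0, 0, 0], 1], [[0, -0.03, 0.3], [0, 0, 0], 1], [[0, -0.03, 0.45], [0, 0, 0], 1], [[0, -0.03, 0.55], [0, 0, 0], 1], [[0, -0.03, 0.6], [0, 0, 0], 1], [[0, -0.03, 0.61], [0, 0, 0], 1], [[0, -0.03, 0.61], [0, 0, 0], 0.3], [[0, -0.03, 0.61], [0, 0, 0], 0]], newtons=20)

```text
t: 7.45
position: [0.4678, -0.042, 0.0196]
orientation: [[0.961, 0.275, 0.0], [0.275, -0.961, -0.0], [0.0, 0.0, -1.0]]
wrist_force: [-1.4, -0.2, 2.3]
gripper_width: 0.0538
grasp_force: 20.7
```

Emit:
step_arm(plan=[[[0, 0, 0], [0, 0, 0], -0.2], [[0, 0, 0], [0, 0, 0], -0.2], [[0, 0, 0], [0, 0, 0], -0.2], [[0, 0, 0], [0, 0, 0], -0.2], [[0, 0, 0], [0, 0, 0], -0.2], [[0, 0, 0], [0, 0, 0], -0.2], [[0, 0, 0], [0, 0, 0], -0.2], [[0, 0, 0], [0, 0, 0], -0.2]])

```text
t: 8.45
position: [0.4675, -0.0421, 0.0193]
orientation: [[0.961, 0.275, -0.0], [0.275, -0.961, -0.0], [-0.0, -0.0, -1.0]]
wrist_force: [-2.8, -0.7, 4.4]
gripper_width: 0.054
grasp_force: 20.7
```

Emit:
step_arm(plan=[[[0, 0, -0.1], [0, 0, 0], -0.2], [[0, 0, -0.25], [0, 0, 0], -0.2], [[0, 0, -0.4], [0, 0, 0], -0.2], [[0, 0, -0.55], [0, 0, 0], -0.2], [[0, 0, -0.7], [0, 0, 0], -0.2], [[0, 0, -0.85], [0, 0, 0], -0.2], [[0, 0, -1], [0, 0, 0], -0.2], [[0, 0, -1], [0, 0, 0], -0.2]])

```text
t: 9.45
position: [0.4686, -0.0419, 0.1204]
orientation: [[0.961, 0.275, 0.003], [0.275, -0.961, 0.0], [0.003, 0.001, -1.0]]
wrist_force: [-0.1, -0.1, -2.3]
gripper_width: 0.0538
grasp_force: 21.6
```

```bash
python3 -c "
from h import *
go([.5,-.19,.12],106)
s=cam('scene');save(s,'p4.png',(210,150,310,250),5)
print(proj(s,get_state()['position']))"
```

```text
t 9.45 pos [ 0.4686 -0.0419  0.1204] F [-0.1 -0.1 -2.3] M [-0.02  0.03 -0.02] w 0.0538 g 21.630963385105133 j [ 0.07  0.45 -0.12  2.12  0.09  0.58 -1.4 ]
R [[0.961, 0.275, 0.003], [0.275, -0.961, 0.0], [0.003, 0.001, -1.0]]
shift [-0.106  1.51   0.005]
rz -0.0 heading -74.0
[255.98969773 207.47642854]
```

View pics/p4.png

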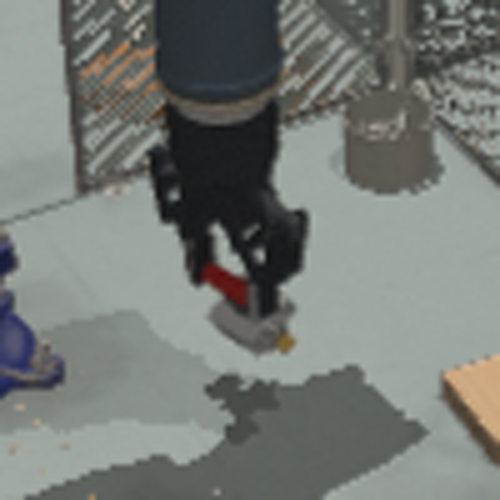

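The cap hangs partly swung. The bar centre is at crop (228,285) and the right lug at (286,343), i.e. about (267,218.5) in the full image.

```bash
python3 -c "
from h import *
s=cam('scene');b=np.array([.4686,-.0419,.123]);a=np.radians(16);f=np.array([np.cos(a),np.sin(a),0]);y=np.array([np.sin(a),-np.cos(a),0])
print('bar',proj(s,b)*5-[1050,750],'barend',proj(s,b+.02*y)*5-[1050,750])
for d in range(0,91,15):
  r=np.radians(d);u=np.cos(r)*f-np.sin(r)*np.array([0,0,1])
  print(d,*[np.round(proj(s,b+q)*5-[1050,750]) for q in (.063*u+.026*y,.068*u)])"
```

```text
bar [230.30251809 283.46884631] barend [250.27846614 295.73665896]
0 [321. 259.] [300. 240.]
15 [319. 279.] [298. 261.]
30 [313. 299.] [292. 284.]
45 [304. 320.] [282. 306.]
60 [291. 340.] [268. 327.]
75 [276. 356.] [252. 345.]
90 [259. 369.] [234. 359.]
```

Emit:
step_arm(plan=[[[0, 0, 0], [0, 0, 0], -0.3], [[0, 0.1, 0], [0, -0.05, 0], -0.3], [[0.02, 0.25, 0], [0, -0.12, 0], -0.3], [[0.04, 0.4, 0], [0, -0.2, 0], -0.3], [[0.06, 0.55, 0], [0, -0.28, 0], -0.3], [[0.08, 0.7, 0], [0, -0.36, 0], -0.3], [[0.1, 0.85, 0], [0, -0.43, 0], -0.3], [[0.1, 0.95, 0], [0, -0.45, 0], -0.3]], newtons=60)

```text
t: 10.55
position: [0.504, -0.1306, 0.1179]
orientation: [[0.856, 0.276, -0.438], [0.246, -0.961, -0.125], [-0.455, -0.001, -0.89]]
wrist_force: [-0.0, -0.0, -3.0]
gripper_width: 0.0523
grasp_force: 63.1
```

```bash
python3 -c "
from h import *
go([.5,-.14,.08],106)
s=cam('scene');save(s,'p5.png',(230,170,310,250),6)
p=get_state()['position']
for d in range(60,121,10):
  b=p;a=np.radians(16);f=np.array([np.cos(a),np.sin(a),0]);y=np.array([np.sin(a),-np.cos(a),0])
  r=np.radians(d);u=np.cos(r)*f-np.sin(r)*np.array([0,0,1])
  print(d,*[np.round((proj(s,b+q)-[230,170])*6) for q in (0*u,.063*u+.026*y,.068*u)])"
```

```text
t 10.55 pos [ 0.504  -0.1306  0.1179] F [-0. -0. -3.] M [ 0.21 -0.75  0.04] w 0.0523 g 63.14908504486084 j [ 0.07  0.72 -0.02  1.65  0.17  1.23 -1.33]
R [[0.856, 0.276, -0.438], [0.246, -0.961, -0.125], [-0.455, -0.001, -0.89]]
shift [0.115 0.079 0.367]
rz 0.0 heading -74.0
60 [286. 292.] [358. 360.] [329. 343.]
70 [286. 292.] [346. 374.] [316. 359.]
80 [286. 292.] [334. 387.] [302. 372.]
90 [286. 292.] [320. 397.] [288. 383.]
100 [286. 292.] [307. 405.] [274. 391.]
110 [286. 292.] [294. 410.] [260. 397.]
120 [286. 292.] [282. 413.] [246. 399.]
```

View pics/p5.png

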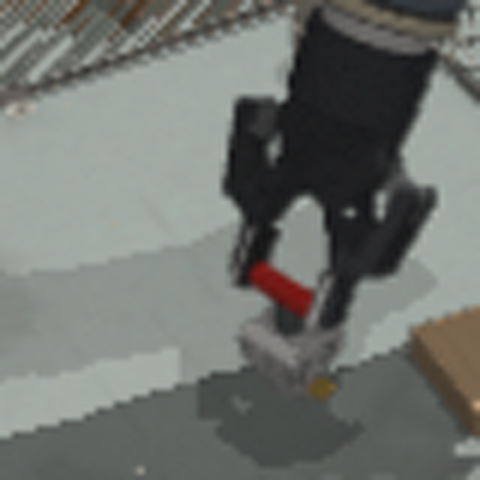

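Emit:
step_arm(plan=[[[0.045, 0, 0.09], [0, 0, 0], -0.3], [[0.09, 0, 0.18], [0, 0, 0], -0.3], [[0.13, 0, 0.26], [0, 0, 0], -0.3], [[0.17, 0, 0.33], [0, 0, 0], -0.3], [[0.19, 0, 0.37], [0, 0, 0], -0.3], [[0.205, 0, 0.4], [0, 0, 0], -0.3], [[0.205, 0, 0.4], [0, 0, 0], -0.3], [[0.205, 0, 0.4], [0, 0, 0], -0.3]])

```text
t: 11.6
position: [0.5037, -0.1306, 0.0745]
orientation: [[0.857, 0.275, -0.436], [0.245, -0.961, -0.125], [-0.454, 0.0, -0.891]]
wrist_force: [0.4, -0.0, -2.8]
gripper_width: 0.0522
grasp_force: 63.2
```

Emit:
step_arm(plan=[[[0.009, 0, 0.018], [0, 0, 0], -0.3], [[0.014, 0, 0.027], [0, 0, 0], -0.3], [[0.018, 0, 0.036], [0, 0, 0], -0.3], [[0.018, 0, 0.036], [0, 0, 0], -0.3], [[0.018, 0, 0.036], [0, 0, 0], -0.3], [[0.018, 0, 0.036], [0, 0, 0], -0.3], [[0.018, 0, 0.036], [0, 0, 0], -0.3], [[0.018, 0, 0.036], [0, 0, 0], -0.3]])

```text
t: 12.6
position: [0.5036, -0.1306, 0.0703]
orientation: [[0.857, 0.275, -0.436], [0.245, -0.961, -0.125], [-0.454, -0.0, -0.891]]
wrist_force: [-0.0, -0.1, -2.7]
gripper_width: 0.0518
grasp_force: 63.2
```

Emit:
step_arm(plan=[[[0.005, 0, 0.009], [0, 0, 0], -0.3], [[0.009, 0, 0.018], [0, 0, 0], -0.3], [[0.014, 0, 0.027], [0, 0, 0], -0.3], [[0.018, 0, 0.036], [0, 0, 0], -0.3], [[0.018, 0, 0.036], [0, 0, 0], -0.3], [[0.018, 0, 0.036], [0, 0, 0], -0.3], [[0.018, 0, 0.036], [0, 0, 0], -0.3], [[0.018, 0, 0.036], [0, 0, 0], -0.3]])

```text
t: 13.6
position: [0.505, -0.1302, 0.0692]
orientation: [[0.858, 0.276, -0.434], [0.245, -0.961, -0.125], [-0.451, 0.001, -0.892]]
wrist_force: [2.6, 3.7, 27.1]
gripper_width: 0.0521
grasp_force: 65.3
```

Emit:
step_arm(plan=[[[-0.007, 0, -0.014], [0, 0, 0], -0.3], [[-0.007, 0, -0.014], [0, 0, 0], -0.3], [[-0.007, 0, -0.014], [0, 0, 0], -0.25], [[-0.007, 0, -0.014], [0, 0, 0], -0.25], [[-0.007, 0, -0.014], [0, 0, 0], 0.25], [[-0.007, 0, -0.014], [0, 0, 0], 0.3], [[-0.007, 0, -0.014], [0, 0, 0], 0.6], [[-0.007, 0, -0.014], [0, 0, 0], 0.6]], newtons=20)

```text
t: 14.6
position: [0.5033, -0.1306, 0.0677]
orientation: [[0.856, 0.275, -0.437], [0.245, -0.961, -0.125], [-0.454, -0.0, -0.891]]
wrist_force: [-0.1, -0.9, 0.1]
gripper_width: 0.0681
grasp_force: 0.0
```

```bash
python3 -c "
from h import *
go([.505,-.13,.15],106)
s=cam('scene');save(s,'p6.png',(230,170,310,250),6)"
```

```text
t 14.6 pos [ 0.5033 -0.1306  0.0677] F [-0.1 -0.9  0.1] M [ 0.17 -0.48 -0.02] w 0.0681 g 0.0 j [ 0.07  0.78 -0.02  1.68  0.18  1.13 -1.35]
R [[0.856, 0.275, -0.437], [0.245, -0.961, -0.125], [-0.454, -0.0, -0.891]]
shift [-0.358 -0.002 -0.741]
rz -0.0 heading -74.0
```

View pics/p6.png

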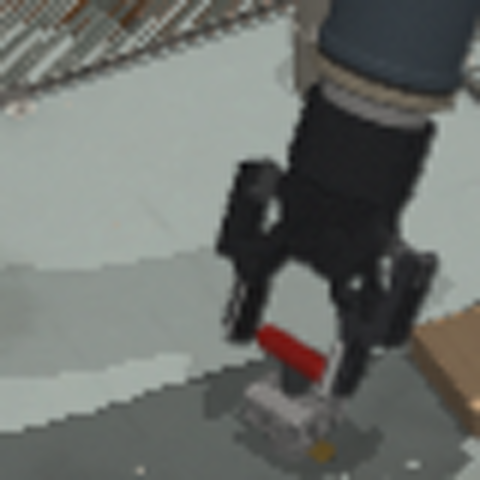

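The cap stands upright on the bench, released, with its bar at crop (292,352).

Emit:
step_arm(plan=[[[0, 0, -0.2], [0, 0, 0], 1], [[0, 0, -0.45], [0, 0, 0], 1], [[0, 0, -0.7], [0, 0, 0], 1], [[0, 0, -0.9], [0, 0, 0], 1], [[-0.1, 0, -0.95], [0, 0.12, 0], 1], [[-0.2, 0, -0.95], [0, 0.25, 0], 1], [[-0.3, 0, -0.95], [0, 0.4, 0], 1], [[-0.3, 0, -0.95], [0, 0.45, 0], 1]])

```text
t: 15.65
position: [0.5173, -0.1274, 0.1671]
orientation: [[0.962, 0.273, 0.003], [0.273, -0.962, -0.0], [0.003, 0.001, -1.0]]
wrist_force: [1.1, 1.0, -1.0]
gripper_width: 0.0855
grasp_force: 0.0
```

```bash
python3 -c "
from h import *
go([.505,-.13,.17],16)
s=cam('scene');c=cam('top')
a=np.array(c['pixels'])[:,:,::-1];b=np.array(s['pixels'])[:,:,::-1]
f=lambda p:cv2.resize(p,(400,400),interpolation=cv2.INTER_CUBIC)
cv2.imwrite('pics/p7.png',np.hstack([f(a[165:245,240:320]),f(b[190:270,230:310])]))"
```

```text
t 15.65 pos [ 0.5173 -0.1274  0.1671] F [ 1.1  1.  -1. ] M [-0.01  0.01 -0.04] w 0.0855 g 0.0 j [ 0.23  0.45 -0.11  1.91  0.07  0.77 -1.21]
R [[0.962, 0.273, 0.003], [0.273, -0.962, -0.0], [0.003, 0.001, -1.0]]
shift [-0.125 -0.009 -0.029]
rz 1.497 heading -74.2
```

View pics/p7.png

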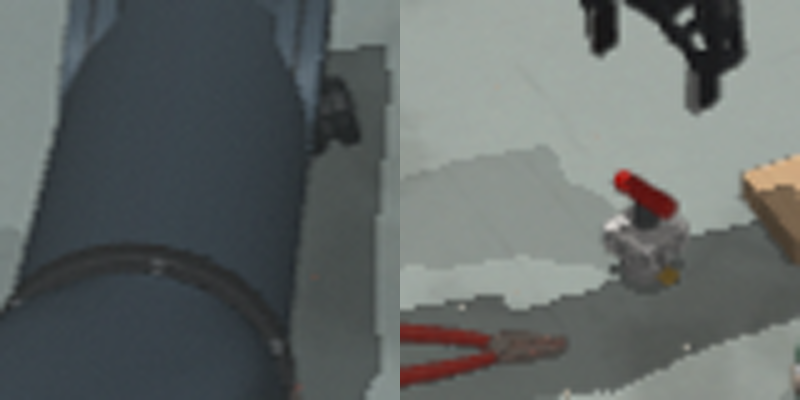

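The scene half shows the cap standing free, its red bar running from about (614,174) to (677,216).

```bash
python3 -c "
from h import *
s=cam('scene')
S=lambda x,y,z=.068:ray(s,230+(x-402)/5,190+(y-2)/5,z)
a,b=S(616,175),S(675,214);m=(a+b)/2;print(a,b,m,np.degrees(np.arctan2(*(a-b)[1::-1])),np.linalg.norm(a-b))
p=np.array(s['pixels']).astype(int);q=p[190:270,230:310]
M=((q[:,:,0]>110)&(q[:,:,1]<60)).astype(np.uint8);M[50:]=0
k=cv2.findNonZero(M);r=cv2.minAreaRect(k);print(len(k),r,ray(s,230+r[0][0],190+r[0][1],.069))
n,l,st,ce=cv2.connectedComponentsWithStats(M);print(st[1:],[ray(s,230+x,190+y,.069) for x,y in ce[1:]])
"
```

```text
[ 0.50251243 -0.09828291  0.068     ] [ 0.51717205 -0.15513359  0.068     ] [ 0.50984224 -0.12670825  0.068     ] 104.459409100503 0.058710341290639095
8 ((44.0, 36.0), (2.0, 2.0), 90.0) [ 0.50187214 -0.10805856  0.069     ]
[[43 35  3  3  8]] [array([ 0.50257494, -0.1076926 ,  0.069     ])]
```

Emit:
step_arm(plan=[[[0, 0, 0], [0, 0, -0.12], 1], [[-0.02, 0, 0], [0, 0, -0.25], 1], [[-0.05, 0, 0], [0, 0, -0.4], 1], [[-0.07, 0, 0], [0, 0, -0.55], 1], [[-0.09, 0, 0], [0, 0, -0.7], 1], [[-0.11, 0, 0], [0, 0, -0.85], 1], [[-0.125, 0, 0], [0, 0, -1], 1], [[-0.125, 0, 0], [0, 0, -1], 1]])

```text
t: 16.8
position: [0.5078, -0.1293, 0.1656]
orientation: [[0.243, 0.97, -0.001], [0.97, -0.243, 0.001], [0.0, -0.002, -1.0]]
wrist_force: [0.3, -1.6, -0.6]
gripper_width: 0.0857
grasp_force: 0.0
```

```bash
python3 -c "
from h import *
go([.5072,-.126,.075],15.5)"
```

```text
t 16.8 pos [ 0.5078 -0.1293  0.1656] F [ 0.3 -1.6 -0.6] M [-0.04 -0.    0.01] w 0.0857 g 0.0 j [ 0.44  0.47 -0.41  1.93  0.25  0.8  -0.35]
R [[0.243, 0.97, -0.001], [0.97, -0.243, 0.001], [0.0, -0.002, -1.0]]
shift [ 0.03  -0.013  0.906]
rz -0.493 heading -14.1
```

Emit:
step_arm(plan=[[[0.03, -0.01, 0.1], [0, 0, -0.15], 1], [[0.03, -0.01, 0.25], [0, 0, -0.3], 1], [[0.03, -0.01, 0.4], [0, 0, -0.45], 1], [[0.03, -0.01, 0.55], [0, 0, -0.49], 1], [[0.03, -0.01, 0.7], [0, 0, -0.49], 1], [[0.03, -0.01, 0.8], [0, 0, -0.49], 1], [[0.03, -0.01, 0.9], [0, 0, -0.49], 1], [[0.03, -0.01, 0.9], [0, 0, -0.49], 0.2]], newtons=40)

```text
t: 17.8
position: [0.5068, -0.1262, 0.0755]
orientation: [[-0.265, 0.964, -0.001], [0.964, 0.265, 0.0], [0.0, -0.001, -1.0]]
wrist_force: [0.8, -0.4, 0.1]
gripper_width: 0.0696
grasp_force: 0.0
```

Emit:
step_arm(plan=[[[0, 0, 0], [0, 0, 0], -0.1], [[0, 0, 0], [0, 0, 0], -0.4], [[0, 0, 0], [0, 0, 0], -0.8], [[0, 0, 0], [0, 0, 0], -0.8], [[0, 0, 0], [0, 0, 0], -0.8], [[0, 0, 0], [0, 0, 0], -0.8], [[0, 0, 0], [0, 0, 0], -0.8], [[0, 0, 0], [0, 0, 0], -0.8]])

```text
t: 18.8
position: [0.5076, -0.1263, 0.0765]
orientation: [[-0.265, 0.964, 0.001], [0.964, 0.265, -0.0], [-0.0, 0.001, -1.0]]
wrist_force: [1.1, -0.4, 5.9]
gripper_width: 0.0144
grasp_force: 39.4
```

Emit:
step_arm(plan=[[[0, 0, -0.05], [0, 0, 0], -0.8], [[0, 0, -0.2], [0, 0, 0], -0.8], [[0, 0, -0.4], [0, 0, 0], -0.8], [[0, 0, -0.6], [0, 0, 0], -0.8], [[-0.1, 0, -0.8], [0, 0, 0], -0.8], [[-0.2, 0, -0.95], [0, 0, 0], -0.8], [[-0.35, 0, -1], [0, 0, 0], -0.8], [[-0.5, 0, -1], [0, 0, 0], -0.8]], newtons=80)

```text
t: 19.8
position: [0.5204, -0.1756, 0.1764]
orientation: [[-0.265, 0.964, 0.0], [0.964, 0.265, -0.0], [-0.0, 0.0, -1.0]]
wrist_force: [-0.1, -0.2, -3.4]
gripper_width: 0.0131
grasp_force: 78.4
```

Emit:
step_arm(plan=[[[-0.15, 0, -0.05], [0, 0, 0], -0.8], [[-0.3, 0, -0.1], [0, 0, 0], -0.8], [[-0.45, 0, -0.15], [0, 0, 0], -0.8], [[-0.6, 0, -0.15], [0, 0, 0], -0.8], [[-0.75, 0, -0.15], [0, 0, 0], -0.8], [[-0.9, 0, -0.15], [0, 0, 0], -0.8], [[-1, 0, -0.15], [0, 0, 0], -0.8], [[-1, 0, -0.15], [0, 0, 0], -0.8]])

```text
t: 20.8
position: [0.5468, -0.2718, 0.1909]
orientation: [[-0.264, 0.964, -0.0], [0.964, 0.264, 0.0], [0.0, -0.0, -1.0]]
wrist_force: [-1.2, -0.1, -1.7]
gripper_width: 0.0131
grasp_force: 78.3
```

```bash
python3 -c "
from h import *
go([.559,-.3725,.195],-27.2)"
```

```text
t 20.8 pos [ 0.5468 -0.2718  0.1909] F [-1.2 -0.1 -1.7] M [ 0.05  0.01 -0.01] w 0.0131 g 78.32964688539505 j [ 0.72  0.57 -0.54  1.67  0.34  0.99  0.33]
R [[-0.264, 0.964, -0.0], [0.964, 0.264, 0.0], [0.0, -0.0, -1.0]]
shift [-1.004 -0.149 -0.042]
rz 0.709 heading 15.3
```

Emit:
step_arm(plan=[[[-0.13, -0.02, 0], [0, 0, 0.08], -0.8], [[-0.27, -0.04, 0], [0, 0, 0.18], -0.8], [[-0.4, -0.06, 0], [0, 0, 0.3], -0.8], [[-0.55, -0.08, 0], [0, 0, 0.42], -0.8], [[-0.7, -0.1, 0], [0, 0, 0.54], -0.8], [[-0.85, -0.13, 0], [0, 0, 0.65], -0.8], [[-1, -0.15, 0], [0, 0, 0.71], -0.8], [[-1, -0.15, 0], [0, 0, 0.71], -0.8]])

```text
t: 21.8
position: [0.5587, -0.3723, 0.1909]
orientation: [[0.458, 0.889, -0.0], [0.889, -0.458, -0.0], [-0.0, -0.0, -1.0]]
wrist_force: [0.6, -0.3, -2.8]
gripper_width: 0.0132
grasp_force: 78.4
```

```bash
python3 -c "
from h import *
go([.559,-.3725,.165],-27.2)
s=cam('scene');c=cam('top')
a=np.array(c['pixels'])[:,:,::-1];b=np.array(s['pixels'])[:,:,::-1]
f=lambda p:cv2.resize(p,(400,400),interpolation=cv2.INTER_CUBIC)
cv2.imwrite('pics/p8.png',np.hstack([f(a[150:230,330:410]),f(b[210:290,290:370])]))"
```

```text
t 21.8 pos [ 0.5587 -0.3723  0.1909] F [ 0.6 -0.3 -2.8] M [-0.04  0.01 -0.01] w 0.0132 g 78.35580557584763 j [ 0.71  0.63 -0.33  1.51  0.22  1.04 -0.15]
R [[0.458, 0.889, -0.0], [0.889, -0.458, -0.0], [-0.0, -0.0, -1.0]]
shift [-0.001  0.003  0.259]
rz -0.001 heading -27.2
```

View pics/p8.png

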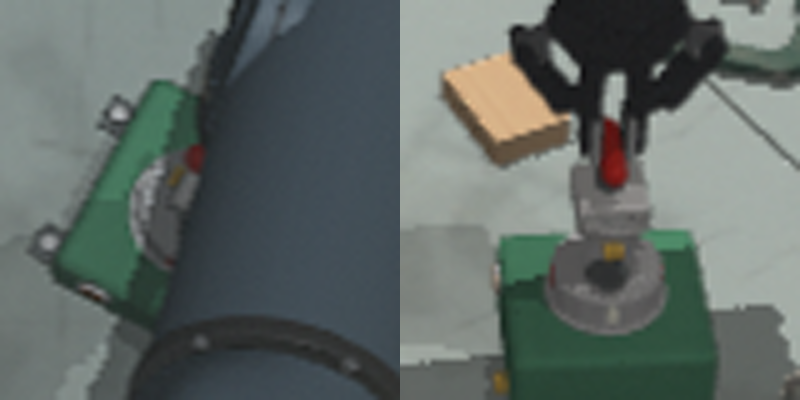

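The scene half shows the cap upright over the neck, with the near lug at (614,250), the near bar end at (614,172) and the neck's white mark at (614,315).

```bash
python3 -c "
from h import *
s=cam('scene');N=np.array([.559,-.3725,0]);P=np.array([.5587,-.3723,0])
h=lambda a:np.array([np.cos(np.radians(a)),np.sin(np.radians(a)),0])
pj=lambda X:np.round((proj(s,X)-[290,210])*5+[402,2],1)
z=np.array([0,0,1]);n=h(-117.2);x=h(-27.2)
print('mark',pj(N+.035*n+.078*z),'lug',pj(P+.027*n+.1205*z),'barend',pj(P+.025*n+.1845*z))
print('neck L/R',pj(N+.035*h(-24)+.084*z),pj(N+.035*h(156)+.084*z),'back',pj(N+.035*h(62.8)+.084*z),'front',pj(N+.035*n+.084*z))
print('red x-', pj(N-.035*x+.08*z))
print('bodycorners',[pj(P+.031*h(-117.2+45+90*k)+.1335*z) for k in range(4)])
print('px per 5mm along x', pj(N+.035*n+.078*z+.005*x)-pj(N+.035*n+.078*z),'along n',pj(N+.04*n+.078*z)-pj(N+.035*n+.078*z))
"
```

```text
mark [611.2 313.7] lug [612.3 255.3] barend [616.9 175.8]
neck L/R [659.7 263. ] [550.  271.7] back [598.4 229.1] front [611.6 306.8]
red x- [549.4 274.1]
bodycorners [array([647.9, 232.7]), array([638.7, 184.4]), array([568.8, 187.1]), array([576.6, 235.5])]
px per 5mm along x [ 8.  -0.3] along n [0.9 5.7]
```

Emit:
step_arm(plan=[[[-0.01, 0, 0.05], [0, 0, 0], -0.8], [[-0.025, 0.005, 0.1], [0, 0, 0], -0.8], [[-0.025, 0.005, 0.15], [0, 0, 0], -0.8], [[-0.025, 0.005, 0.2], [0, 0, 0], -0.8], [[-0.025, 0.005, 0.25], [0, 0, 0], -0.8], [[-0.025, 0.005, 0.28], [0, 0, 0], -0.8], [[-0.025, 0.005, 0.28], [0, 0, 0], -0.8], [[-0.025, 0.005, 0.28], [0, 0, 0], -0.8]])

```text
t: 22.95
position: [0.5583, -0.3739, 0.1633]
orientation: [[0.457, 0.889, 0.0], [0.889, -0.457, -0.0], [-0.0, 0.0, -1.0]]
wrist_force: [0.4, 1.1, -2.1]
gripper_width: 0.013
grasp_force: 78.4
```

Emit:
step_arm(plan=[[[0, 0, 0.01], [0, 0, 0], -0.8], [[0, 0, 0.02], [0, 0, 0], -0.8], [[0, 0, 0.03], [0, 0, 0], -0.8], [[0, 0, 0.04], [0, 0, 0], -0.8], [[0, 0, 0.05], [0, 0, 0], -0.8], [[0, 0, 0.06], [0, 0, 0], -0.8], [[0, 0, 0.06], [0, 0, 0], -0.8], [[0, 0, 0.06], [0, 0, 0], -0.8]])

```text
t: 23.95
position: [0.5597, -0.3737, 0.1599]
orientation: [[0.457, 0.889, 0.004], [0.889, -0.457, -0.002], [0.0, 0.004, -1.0]]
wrist_force: [-1.6, 3.0, 17.8]
gripper_width: 0.0132
grasp_force: 80.8
```

```bash
python3 -c "
from h import *
go([.559,-.3725,.15],-27.2)"
```

```text
t 23.95 pos [ 0.5597 -0.3737  0.1599] F [-1.6  3.  17.8] M [ 0.75  0.76 -0.03] w 0.0132 g 80.75126320123672 j [ 0.71  0.66 -0.32  1.54  0.24  0.97 -0.16]
R [[0.457, 0.889, 0.004], [0.889, -0.457, -0.002], [0.0, 0.004, -1.0]]
shift [ 0.008 -0.012  0.099]
rz -0.0 heading -27.2
```

Emit:
step_arm(plan=[[[0, 0, -0.03], [0, 0, 0], -0.8], [[0, 0.02, -0.04], [0, 0, 0], -0.8], [[0, 0.02, -0.03], [0, 0, 0], -0.8], [[0, 0.02, -0.02], [0, 0, 0], -0.8], [[0, 0.02, -0.01], [0, 0, 0], -0.8], [[0, 0.02, 0], [0, 0, 0], -0.8], [[0, 0.02, 0], [0, 0, 0], -0.8], [[0, 0.02, 0], [0, 0, 0], -0.8]])

```text
t: 24.95
position: [0.5611, -0.3744, 0.1597]
orientation: [[0.457, 0.889, 0.003], [0.889, -0.457, -0.001], [0.0, 0.003, -1.0]]
wrist_force: [-3.7, 3.8, 20.4]
gripper_width: 0.013
grasp_force: 81.1
```

```bash
python3 -c "
from h import *
go([.559,-.3725,.15],-27.2)"
```

```text
t 24.95 pos [ 0.5611 -0.3744  0.1597] F [-3.7  3.8 20.4] M [ 0.88  1.07 -0.09] w 0.013 g 81.12937688827515 j [ 0.71  0.66 -0.32  1.54  0.24  0.98 -0.16]
R [[0.457, 0.889, 0.003], [0.889, -0.457, -0.001], [0.0, 0.003, -1.0]]
shift [ 0.007 -0.028  0.097]
rz -0.0 heading -27.2
```

Emit:
step_arm(plan=[[[0, 0, -0.01], [0, 0, -0.015], -0.8], [[0, 0, -0.01], [0, 0, -0.03], -0.8], [[0, 0, -0.01], [0, 0, -0.045], -0.8], [[0, 0, -0.01], [0, 0, -0.06], -0.8], [[0, 0, -0.01], [0, 0, -0.075], -0.8], [[0, 0, -0.01], [0, 0, -0.09], -0.8], [[0, 0, -0.01], [0, 0, -0.1], -0.8], [[0, 0, -0.01], [0, 0, -0.1], -0.8]])

```text
t: 25.95
position: [0.5604, -0.3748, 0.16]
orientation: [[0.362, 0.932, 0.001], [0.932, -0.362, -0.001], [-0.0, 0.002, -1.0]]
wrist_force: [-4.4, 2.1, 15.4]
gripper_width: 0.013
grasp_force: 80.5
```

```bash
cat >>h.py <<'E'
def cop():
    s=get_state();F=s['wrist_force']+np.array([0,0,2.8]);M=s['ft_torque'];L=-.278
    r=np.array([(L*F[0]-M[1])/F[2],(M[0]+L*F[1])/F[2]]);x=np.array([.889,-.457]);y=np.array([.457,.889])
    print('cop tank mm',np.round([r@x*1e3,r@y*1e3],1),'Ftank',np.round([F[:2]@x,F[:2]@y,F[2]],1),'M',np.round(M,2))
E
python3 -c "
from h import *
go([.559,-.3725,.15],-27.2);cop()"
```

```text
t 25.95 pos [ 0.5604 -0.3748  0.16  ] F [-4.4  2.1 15.4] M [ 0.53  1.07 -0.15] w 0.013 g 80.51655292510986 j [ 0.72  0.66 -0.35  1.54  0.26  0.98 -0.07]
R [[0.362, 0.932, 0.001], [0.932, -0.362, -0.001], [-0.0, 0.002, -1.0]]
shift [ 0.016 -0.022  0.1  ]
rz 0.1 heading -21.2
cop tank mm [8.3 1.4] Ftank [-4.8 -0.2 18.2] M [ 0.53  1.07 -0.15]
```

```bash
cat > fit.py <<'E'
from h import *
from scipy.optimize import differential_evolution as DE
s=cam('scene');c=cam('top')
def pts():
    g=np.linspace(-.045,.045,121);X,Y=np.meshgrid(g,g);r=np.hypot(X,Y)
    slot=(abs(X)<.008)&(abs(Y)<.029)
    hole=(r<.019)|slot; ring=(r<.035)&~hole
    return X,Y,r,hole,ring
X,Y,r,hole,ring=pts()
def run(img,cm,up):
    im=cv2.imread(img).astype(np.float32); val=im.mean(2); sat=im.max(2)-im.min(2)
    def samp(ch,x,y,a,m):
        ca,sa=np.cos(a),np.sin(a)
        P=np.stack([x+ca*X[m]-sa*Y[m],y+sa*X[m]+ca*Y[m],np.full(m.sum(),.084)])
        q=cm['R']@P+cm['t'][:,None];u=(q[0]/q[2]*cm['f']+cm['cx']).astype(np.float32);v=(q[1]/q[2]*cm['f']+cm['cy']).astype(np.float32)
        return cv2.remap(ch,u[None],v[None],cv2.INTER_LINEAR)[0]
    d=np.array(up)
    def cost(p):
        x,y,a=p; ca,sa=np.cos(a),np.sin(a)
        far=(r>.036)&(r<.041)&(((ca*X-sa*Y)*d[0]+(sa*X+ca*Y)*d[1])>.2*r)
        R=samp(val,x,y,a,ring);H=samp(val,x,y,a,hole)
        return (R.std()+H.std()*.5-(R.mean()-H.mean())*.7)/10-(samp(sat,x,y,a,far).mean()-samp(sat,x,y,a,ring).mean())/20
    b=[(.550,.568),(-.382,-.362),(np.radians(-42),np.radians(-12))]
    o=DE(cost,b,seed=1,maxiter=60,popsize=12)
    print(img,np.round(o.x[:2],4),np.degrees(o.x[2]),o.fun)
    for a in range(-39,-14,3): print(a,round(cost([o.x[0],o.x[1],np.radians(a)]),3),end=' ')
    print()
run('pics/scene0.png',s,[.47,.88]);run('pics/top0.png',c,[.8,-.6])
b=cv2.imread('pics/p8.png')[:,400:].astype(int);h=cv2.cvtColor(b.astype(np.uint8),cv2.COLOR_BGR2HSV)
def blob(m,n):
    k,l,st,ce=cv2.connectedComponentsWithStats(m.astype(np.uint8))
    for i in range(1,k):
        if st[i,4]>40: print(n,st[i],np.round(ce[i],1))
blob((h[...,0]>15)&(h[...,0]<32)&(h[...,1]>120)&(np.arange(400)[:,None]>200),'brass')
blob(((h[...,0]<8)|(h[...,0]>172))&(h[...,1]>150)&(h[...,2]>60),'red')
w=b[300:330,195:235].mean(2).astype(int);print(w[::3,::3])
E
python3 fit.py
```

```text
pics/scene0.png [ 0.5616 -0.3704] -27.07772682827439 -4.3346977
-39 -3.041 -36 -3.504 -33 -3.904 -30 -4.205 -27 -4.33 -24 -4.172 -21 -3.789 -18 -3.354 -15 -2.928 
pics/top0.png [ 0.561  -0.3741] -28.219124176774613 -2.7621481
-39 -2.205 -36 -2.414 -33 -2.611 -30 -2.737 -27 -2.754 -24 -2.662 -21 -2.501 -18 -2.299 -15 -2.124 
brass [204 244  19  16 260] [213.1 251.4]
brass [ 95 373  13  19 196] [100.6 382.4]
red [ 201  121   25   65 1139] [212.5 155.9]
[[107 107 104 104 107 106 105 106 109 110 105 101 102 100]
 [ 96  99 102 104 106 109 110 107 103 100  97  96  96  92]
 [ 88  89  90  93  98 108 111 103  96  93  92  92  92  91]
 [ 84  84  85  88  95 111 118 108  97  89  88  90  90  90]
 [ 86  86  87  91  98 116 125 117 103  91  89  90  91  91]
 [ 86  87  88  94 103 118 125 118 103  91  89  90  90  90]
 [ 87  87  88  95 105 117 120 114 101  91  88  90  90  92]
 [ 87  88  88  94 103 113 116 109  98  90  89  91  91  96]
 [ 91  90  91  95  99 101 102 101  96  92  93  97  99 103]
 [ 95  92  95  97  97  93  92  96  97  96  98 101 102 104]]
```

Emit:
step_arm(plan=[[[0, 0, -0.05], [0, 0, 0.03], -0.8], [[0.02, 0, -0.06], [0, 0, 0.07], -0.8], [[0.036, -0.009, -0.06], [0, 0, 0.1], -0.8], [[0.036, -0.009, -0.04], [0, 0, 0.1], -0.8], [[0.036, -0.009, -0.02], [0, 0, 0.1], -0.8], [[0.036, -0.009, 0], [0, 0, 0.1], -0.8], [[0.036, -0.009, 0.01], [0, 0, 0.1], -0.8], [[0.036, -0.009, 0.02], [0, 0, 0.1], -0.8]])

```text
t: 27.05
position: [0.5604, -0.3711, 0.156]
orientation: [[0.457, 0.889, -0.0], [0.889, -0.457, 0.0], [0.0, -0.0, -1.0]]
wrist_force: [0.4, 0.0, -3.0]
gripper_width: 0.0131
grasp_force: 78.4
```

```bash
python3 -c "
from h import *
go([.5608,-.3709,.15],-27.2);cop()"
```

```text
t 27.05 pos [ 0.5604 -0.3711  0.156 ] F [ 0.4  0.  -3. ] M [0.05 0.01 0.01] w 0.0131 g 78.36711466312408 j [ 0.7   0.66 -0.32  1.55  0.24  0.97 -0.17]
R [[0.457, 0.889, -0.0], [0.889, -0.457, 0.0], [0.0, -0.0, -1.0]]
shift [0.004 0.002 0.06 ]
rz -0.0 heading -27.2
cop tank mm [639.2  60.2] Ftank [ 0.3  0.2 -0.2] M [0.05 0.01 0.01]
```

Emit:
step_arm(plan=[[[0, 0, 0.015], [0, 0, 0], -0.8], [[0, 0, 0.03], [0, 0, 0], -0.8], [[0, 0, 0.045], [0, 0, 0], -0.8], [[0, 0, 0.06], [0, 0, 0], -0.8], [[0, 0, 0.075], [0, 0, 0], -0.8], [[0, 0, 0.09], [0, 0, 0], -0.8], [[0, 0, 0.1], [0, 0, 0], -0.8], [[0, 0, 0.1], [0, 0, 0], -0.8]])

```text
t: 28.05
position: [0.5608, -0.3712, 0.1466]
orientation: [[0.457, 0.889, 0.001], [0.889, -0.457, -0.0], [-0.0, 0.001, -1.0]]
wrist_force: [-0.8, 1.0, 6.9]
gripper_width: 0.0129
grasp_force: 79.5
```

```bash
python3 -c "
from h import *
go([.5608,-.3709,.144],-27.2);cop()"
```

```text
t 28.05 pos [ 0.5608 -0.3712  0.1466] F [-0.8  1.   6.9] M [ 0.22  0.38 -0.09] w 0.0129 g 79.51573580503464 j [ 0.7   0.67 -0.32  1.56  0.24  0.95 -0.17]
R [[0.457, 0.889, 0.001], [0.889, -0.457, -0.0], [-0.0, 0.001, -1.0]]
shift [ 0.003 -0.001  0.026]
rz -0.0 heading -27.2
cop tank mm [-11.2 -11.3] Ftank [-1.2  0.5  9.7] M [ 0.22  0.38 -0.09]
```

Emit:
step_arm(plan=[[[0, 0, 0.015], [0, 0, 0], -0.8], [[0, 0, 0.027], [0, 0, 0], -0.8], [[0, 0, 0.027], [0, 0, 0.1], -0.8], [[0, 0, 0.027], [0, 0, 0.25], -0.8], [[0, 0, 0.027], [0, 0, 0.4], -0.8], [[0, 0, 0.027], [0, 0, 0.55], -0.8], [[0, 0, 0.027], [0, 0, 0.65], -0.8], [[0, 0, 0.027], [0, 0, 0.7], -0.8]], newtons=100)

```text
t: 29.05
position: [0.5617, -0.3717, 0.1447]
orientation: [[0.936, 0.353, 0.003], [0.353, -0.936, -0.002], [0.002, 0.003, -1.0]]
wrist_force: [0.2, -0.7, 7.8]
gripper_width: 0.0122
grasp_force: 100.3
```

```bash
python3 -c "
from h import *
go([.5608,-.3709,.144],-117.2);cop()"
```

```text
t 29.05 pos [ 0.5617 -0.3717  0.1447] F [ 0.2 -0.7  7.8] M [-0.07 -0.01  0.06] w 0.0122 g 100.32671481370926 j [ 0.58  0.66 -0.11  1.56  0.09  0.92 -0.77]
R [[0.936, 0.353, 0.003], [0.353, -0.936, -0.002], [0.002, 0.003, -1.0]]
shift [-0.006 -0.011  0.007]
rz 0.798 heading -69.3
cop tank mm [-9.9  8.9] Ftank [ 0.5 -0.6 10.6] M [-0.07 -0.01  0.06]
```

Emit:
step_arm(plan=[[[0, 0, 0.005], [0, 0, 0.1], -0.8], [[0, 0, 0.005], [0, 0, 0.25], -0.8], [[0, 0, 0.005], [0, 0, 0.4], -0.8], [[0, 0, 0.005], [0, 0, 0.55], -0.8], [[0, 0, 0.005], [0, 0, 0.68], -0.8], [[0, 0, 0.005], [0, 0, 0.77], -0.8], [[0, 0, 0.005], [0, 0, 0.81], -0.8], [[0, 0, 0.005], [0, 0, 0.81], -0.8]])

```text
t: 30.05
position: [0.5617, -0.3722, 0.1443]
orientation: [[0.884, -0.467, 0.003], [-0.467, -0.884, -0.003], [0.004, 0.001, -1.0]]
wrist_force: [0.4, -1.6, 7.8]
gripper_width: 0.0125
grasp_force: 100.4
```

```bash
python3 -c "
from h import *
go([.5608,-.3709,.148],-117.2);cop()"
```

```text
t 30.05 pos [ 0.5617 -0.3722  0.1443] F [ 0.4 -1.6  7.8] M [-0.25 -0.13  0.01] w 0.0125 g 100.37879079580307 j [ 0.44  0.67  0.13  1.57 -0.1   0.91 -1.46]
R [[0.884, -0.467, 0.003], [-0.467, -0.884, -0.003], [0.004, 0.001, -1.0]]
shift [-0.014 -0.007 -0.037]
rz -0.011 heading -117.9
cop tank mm [-6.  16.8] Ftank [ 1.1 -1.2 10.6] M [-0.25 -0.13  0.01]
```

Emit:
step_arm(plan=[[[0, 0, -0.01], [0, 0, 0], -0.8], [[0, 0, -0.02], [0, 0, 0], -0.8], [[0, 0, -0.03], [0, 0, 0], -0.8], [[0, 0, -0.04], [0, 0, 0], -0.8], [[0, 0, -0.05], [0, 0, 0], -0.8], [[0, 0, -0.06], [0, 0, 0], -0.8], [[0, 0, -0.06], [0, 0, 0], -0.8], [[0, 0, -0.06], [0, 0, 0], -0.8]])

```text
t: 31.05
position: [0.561, -0.3712, 0.1486]
orientation: [[0.884, -0.467, 0.001], [-0.467, -0.884, -0.0], [0.001, 0.0, -1.0]]
wrist_force: [4.6, -3.4, -1.5]
gripper_width: 0.0123
grasp_force: 99.0
```

```bash
python3 -c "
from h import *
go([.5608,-.3709,.148],-117.2);cop()"
```

```text
t 31.05 pos [ 0.561  -0.3712  0.1486] F [ 4.6 -3.4 -1.5] M [-0.85 -1.24  0.02] w 0.0123 g 98.99828374385834 j [ 0.44  0.66  0.13  1.56 -0.1   0.92 -1.46]
R [[0.884, -0.467, 0.001], [-0.467, -0.884, -0.0], [0.001, 0.0, -1.0]]
shift [-0.003 -0.002  0.006]
rz -0.01 heading -117.8
cop tank mm [-61.1  52.8] Ftank [ 5.6 -0.9  1.3] M [-0.85 -1.24  0.02]
```

Emit:
step_arm(plan=[[[0, 0, 0.01], [0, 0, 0], -0.8], [[0, 0, 0.01], [0, 0, 0], -0.8], [[0, 0, 0.01], [0, 0, 0], -0.4], [[0, 0, 0.01], [0, 0, 0], 0], [[0, 0, 0.01], [0, 0, 0], 0.5], [[0, 0, 0.01], [0, 0, 0], 1], [[0, 0, 0.01], [0, 0, 0], 1], [[0, 0, 0.01], [0, 0, 0], 1]])

```text
t: 32.05
position: [0.5604, -0.371, 0.1479]
orientation: [[0.884, -0.467, -0.0], [-0.467, -0.884, 0.0], [-0.0, -0.0, -1.0]]
wrist_force: [-0.6, -0.9, -0.6]
gripper_width: 0.0855
grasp_force: 0.0
```

Emit:
step_arm(plan=[[[0, 0, -0.05], [0, 0, 0], 1], [[0, 0, -0.15], [0, 0, 0], 1], [[0, 0, -0.3], [0, 0, 0], 1], [[0, 0, -0.45], [0, 0, 0], 1], [[0, 0, -0.6], [0, 0, 0], 1], [[0, 0, -0.8], [0, 0, 0], 1], [[0, 0, -1], [0, 0, 0], 1], [[0, 0, -1], [0, 0, 0], 1]])

```text
t: 33.05
position: [0.5611, -0.3716, 0.2501]
orientation: [[0.884, -0.467, 0.003], [-0.467, -0.884, -0.002], [0.004, 0.0, -1.0]]
wrist_force: [0.8, -0.4, -1.1]
gripper_width: 0.0851
grasp_force: 0.0
```

```bash
python3 - <<'E'
from h import *
go([.56,-.37,.25])
s=cam('scene');p=np.array(s['pixels'])[:,:,::-1];h=cv2.cvtColor(p,cv2.COLOR_BGR2HSV)[210:290,290:370]
m=(((h[...,0]<8)|(h[...,0]>172))&(h[...,1]>130)&(h[...,2]>50)).astype(np.uint8)
k,l,st,ce=cv2.connectedComponentsWithStats(m);i=1+np.argmax(st[1:,4]);yx=np.argwhere(l==i)
r=cv2.minAreaRect(yx[:,::-1].astype(np.float32));b=cv2.boxPoints(r)+[290,210]
print(st[i],ce[i]+[290,210],r)
N=np.array([.5605,-.3715,.084-.0115+.068]);print('pred centre',proj(s,N))
u=np.array([.889,-.457,0])*.028;print('pred ends locked',proj(s,N+u),proj(s,N-u),'obs extremes',yx[yx[:,1].argmin()][::-1]+[290,210],yx[yx[:,1].argmax()][::-1]+[290,210])
E
```

```text
t 33.05 pos [ 0.5611 -0.3716  0.2501] F [ 0.8 -0.4 -1.1] M [-0.03  0.01 -0.01] w 0.0851 g 0.0 j [ 0.43  0.57  0.14  1.44 -0.09  1.13 -1.47]
R [[0.884, -0.467, 0.003], [-0.467, -0.884, -0.002], [0.004, 0.0, -1.0]]
shift [-0.018 -0.009  0.001]
[33 38 17  5 72] [330.97222222 249.70833333] ((41.0, 40.0), (4.0, 16.0), 90.0)
pred centre [331.63548917 249.52424413]
pred ends locked [340.65764777 249.17418479] [322.60788188 249.87451487] obs extremes [323 249] [339 248]
```

The bar lies along the lock marks at the locked height, and the gripper is clear of it.

```bash
python3 -c "
from cell import *
print(sign_off())"
```

```text
the job is handed in; nothing more can be done
None
```

The cap was stood upright and released, then retaken by its bar, inserted, turned 90° clockwise, locked and let go. The camera shows it at the locked angle and height, and I handed the job in after about 33 s of robot time with the gripper clear.

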